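# Switch the polish rack over to the brown chute

## Robot

A 6-joint arm with a two-finger parallel gripper is mounted at the origin on the work surface. World frame = base frame: x ahead of the robot, y to its left, z up, the work surface at z = 0. Lengths are in m, angles in degrees, forces in N, time in s.
With the tool pointing down it reaches from about 0.225 to 0.875 m from the base axis. Payload 3.4 kg.
Tool frame: the origin (TCP) lies on the centre line of the jaws, within the pads' length; the fingertips stand 11 mm ahead of it and the grasp point (between the pads) lies 8 mm behind it (manip.tip_extent is the distance from the TCP to the fingertips, in m); z points along the fingers, y is the direction in which the jaws open and shut (so a half turn about z gives the same grasp; the last joint's range is limited). The gripper opens to 85 mm and grips with 20 to 120 N. Pads are 22 mm wide; open, the fingers measure 114 mm over their backs; the gripper's body (76 mm by 85 mm) begins 54 mm behind the grasp point. The pads swing forward as they close: fully open they stand 13 mm farther back than shut.
Start: joints at [67.208, 15.808, 86.224, -0, 77.962, -6.933], TCP at [0.157, 0.553, 0.242] pointing down, gripper open.
Joint ranges: [-165.64, 165.64], [-43.16, 119.46], [12.63, 154.43], [-67.54, 247.53], [6.08, 155.33], [-154.97, 154.97]. Speed limits (degrees/s): [147.25, 147.25, 180, 180, 180, 180].

## Interface

Orientations are given as a 3x3 rotation matrix whose columns are the frame's x, y, z axes.
In Python, from rig import manip, snapshot, get_calibration gives the robot as it stands.
- The arm moves only by the tool carry_out, never from a script. Its argument "series" is a list that holds one entry, the list of rows, each a list of 6 numbers: the shift along the world's x, y, z in m, then the turn, a rotation vector about the world's x, y, z in rad. In form: [[[tx, ty, tz, ax, ay, az], ...]]. A call has 1 to 5 rows; each row is the pose to reach, as a shift and turn from the pose measured when the call began; what a row does not reach only later rows make up. A row lasts 1/10 s, in which the tool goes at most 50 mm and 8.59 degrees, less where a joint would pass 70% of its speed; a pose out of reach is approached as far as the arm can. A call with a gripper value outside its range is refused whole. "hand" is the opening in per cent of the stroke, from 0 (shut) to 100 (fully open), set as the call begins (left out, the last holds). The fingers move at their own pace and stop on an object; "grip_force" is the grip in N (left out, the last holds). Time passes only in rows, so rows that repeat a pose let the fingers close. It gives the time, the measured TCP pose, the force and the opening at its end, in the units of the state.
- manip.get_obs(): the state, without advancing time (a new reading comes with each control period).
- snapshot(name): name is "scene" or "top" or "wrist"; returns the picture (400x640x3 uint8, blue, green, red); there is no depth.
- get_calibration(name): a dict with "camera_matrix" (3x3 intrinsics, pixels), "R" (3x3) and "t" (3): a world point X has camera coordinates R X + t; the wrist camera has in their place "hand_eye" (4x4, takes a point from camera to tool coordinates, whose origin is the TCP and whose axes are the flange's). Camera axes: x right, y down, z forward; pixel columns grow to the right and rows downward; lengths in m; the calibration is good to about 2 mm. A picture is of the moment at which its call begins: read the wrist's pose just before it. get_calibration takes no time and is no camera call.
- manip.hand_in(): hands the job in, once; it reports no verdict.
The state is a dict: "time": time; "joint_positions": joint angles; "joint_vel": joint speeds; "effort": joint torques, N m; "eef_pos": TCP position; "tcp_rot": TCP orientation; "contact_force": force on the tool from outside, world axes, zero at the start; "torque": the same for the moment, N m; "opening": finger opening in m.
Only numpy, scipy, OpenCV 4.12 (cv2) and the standard library are available. Lean on these libraries where they do the work, as an engineer would, in place of code of your own. Each camera call takes 0.05 s, during which the arm holds its last target. There are 200 camera calls.

## Task

The next pair on the bench is brown: rock the red seesaw gate of the two-chute polish rack over its pivot, by gently pressing its raised end down with a fingertip, until it rests tipped the other way and the brown tins have rolled down their chute to the front stop. Do not touch the tins, and leave everything else on the bench as it is.

Things in the scene. Friction and masses are not known exactly. Their poses are not given: they have to be found in the camera images.
- rack: Green steel gravity rack on a plywood foot, fixed to the bench, 375 mm long (x), 150 mm wide (y). Origin on the bench under the gate; x points to its high rear, -x to its low front, y to the left seen from the front, z up. Two open chutes slope 0.18 rad down to the front, centre lines at y = +50 mm (left, brown tins) and -50 mm (right, black tins); walls 28 mm high, outer ones at y = +-65 mm.
- left_stop (a point): Middle of the left chute's floor at its front stop, 34 mm above the bench, 169 mm in front of the rack's origin. Three tins fit one behind another between here and the gate. The chute floor is 65 mm above the bench at the gate and 100 mm at the rear.
- gate (a joint): Red seesaw gate, a 208 mm bar across both chutes, hinged in the middle on a pin along the chutes; a blade and a press pad at each end. 0 = level; -0.4 = left end down, left (brown) chute shut, right pad raised (starts near this); +0.4 = right end down, left chute open. About 1 N on the raised pad rocks it. Past about +0.15 it falls over by itself (under 1 s) and rests on its stop.
- gate_pivot (a point): The gate's pivot: middle of the pin, between the chutes, 119 mm above the bench and 10 mm in front of the rack's origin. A steel tumbler weight 36 mm in diameter stands on the gate above it, its top 66 mm over the pin when level.
- pad_left (a point): Middle of the top face of the gate's left press pad (rack +y end), 85 mm along the bar from the pivot and 11 mm above the bar's middle line. Pad 30 mm along the chutes, 38 mm across, 4 mm thick. Lowered (at the start) about 97 mm above the bench, raised about 162 mm.
- pad_right (a point): Middle of the top face of the gate's right press pad (rack -y end), the same as the left, mirrored. Raised at the start: about 162 mm above the bench, 74 mm sideways of the pivot. With the gate tipped over: about 97 mm above the bench (22 mm below the pivot), 83 mm sideways of it. Nothing stands under it but the foot board. The pad tilts with the gate.
- brown1: Shoe-polish tin standing on edge, a disc 50 mm in diameter and 20 mm wide, about 60 g. Origin at its centre; its own y axis is the disc's axis, about which it rolls. Brown lid. At the start it is number 1 from the gate in the left chute's queue, held back by the gate.
- brown2: Shoe-polish tin standing on edge, a disc 50 mm in diameter and 20 mm wide, about 60 g. Origin at its centre; its own y axis is the disc's axis, about which it rolls. Brown lid. At the start it is number 2 from the gate in the left chute's queue, held back by the gate.
- brown3: Shoe-polish tin standing on edge, a disc 50 mm in diameter and 20 mm wide, about 60 g. Origin at its centre; its own y axis is the disc's axis, about which it rolls. Brown lid. At the start it is number 3 from the gate in the left chute's queue, held back by the gate.
- black1: Shoe-polish tin standing on edge, a disc 50 mm in diameter and 20 mm wide, about 60 g. Origin at its centre; its own y axis is the disc's axis, about which it rolls. Black lid. It stands at the front of the right chute, number 1 from the front stop.
- black2: Shoe-polish tin standing on edge, a disc 50 mm in diameter and 20 mm wide, about 60 g. Origin at its centre; its own y axis is the disc's axis, about which it rolls. Black lid. It stands at the front of the right chute, number 2 from the front stop.
- black3: Shoe-polish tin standing on edge, a disc 50 mm in diameter and 20 mm wide, about 60 g. Origin at its centre; its own y axis is the disc's axis, about which it rolls. Black lid. It stands at the front of the right chute, number 3 from the front stop.
- dressing: Amber bottle of leather dressing, 52 mm in diameter, 115 mm tall, standing beside the rack. Origin at the centre of its underside. Bystander.
- brush: Wooden shoe brush lying bristles down beside the rack, 150 x 50 x 40 mm. Origin at the centre of its underside, x along its length. Bystander.
- hammer: Hammer lying flat on the bench beside the rack, about 300 mm long along its x axis, handle towards -x, under 50 mm high. Bystander.
Mind the look-alikes: they are no part of the job. What is shaped like the brown3 but pink is not meant. What is shaped like the brown1 but blue is not meant.

How it is judged (in metres and radians):
On the way, in this order (a step that is already met when the one before it is completed fails the run):
1. a finger on the gate is rocking it away from the brown side (value of joint gate above -0.25 rad and contact force between the fingers and rack above 0.15 N), for 0.04 s.
2. the gate rests tipped the other way and the brown tins have passed it (value of joint gate above 0.36 rad and x of each of brown1, brown2, brown3 in the frame of rack below -0.035 m), for 0.2 s.
At the end, for the whole second after the job is handed in: The gate rests tipped over (joint above 0.36 rad); the three brown tins stand still in the left chute, centres at least 35 mm in front of the rack origin and within 12 mm of the chute's centre line; black tins within 15 mm, bottle, brush and hammer within 20 mm of where they were (all of step 2 and velocity of joint gate below 0.05 rad/s and x of each of brown1, brown2, brown3 in the frame of rack above -0.17 m and y of brown1 in the frame of rack between 0.038 and 0.062 m and z of brown1 in the frame of rack between 0.05 and 0.1 m and linear speed of each of brown1, brown2, brown3 below 0.02 m/s and y of brown2 in the frame of rack between 0.038 and 0.062 m and z of brown2 in the frame of rack between 0.05 and 0.1 m and y of brown3 in the frame of rack between 0.038 and 0.062 m and z of brown3 in the frame of rack between 0.05 and 0.1 m and distance of each of black1, black2, black3 from where it was at the start of the episode below 0.015 m and distance of each of dressing, brush, hammer from where it was at the start of the episode below 0.02 m); the robot touches nothing.
It fails at once if a tin is touched by the robot (contact force between any of the fingers, the arm and brown1 above 0.4 N or contact force between any of the fingers, the arm and brown2 above 0.4 N or contact force between any of the fingers, the arm and brown3 above 0.4 N or contact force between any of the fingers, the arm and black1 above 0.4 N or contact force between any of the fingers, the arm and black2 above 0.4 N or contact force between any of the fingers, the arm and black3 above 0.4 N).
It fails at once if a tin is lifted out of its chute (height (world z) of any of brown1, brown2, brown3, black1, black2, black3 above 0.15 m).
It fails at once if the gate or rack is pushed hard (over 35 N) (contact force between any of the fingers, the arm and rack above 35 N).
It fails at once if the bottle, brush or hammer is shifted or picked up (distance of any of dressing, brush, hammer from where it was at the start of the episode above 0.02 m).
It fails at once if the black tins are shifted (distance of any of black1, black2, black3 from where it was at the start of the episode above 0.02 m).
It also fails if it takes over 32 s, if anything falls off the work surface, if the arm or the gripper's body presses on something with over 40 N, if the wrist force passes 120 N, or if a joint passes its speed limit or range.

## Working session

There is one attempt and no reset: what is moved stays moved. The work goes in short steps, Python scripts to look and compute and a tool call to move; the robot and the scene stay as the last step left them, time stands still between calls to the robot, and variables do not carry over. Pictures are saved under pics/ and viewed, on a budget of 10 in all, crops included, one or two more only if the job needs it, and the job is handed in when it is done.

Besides the shell and the picture viewer there is one more tool, called after ">>>" as name(argument=value, ...) on one line, values as JSON. carry_out: Moves the arm, as the interface text tells. Its arguments: {"type":"object","properties":{"series":{"type":"array","items":{"type":"array","items":{"type":"array","items":{"type":"number"}}}},"hand":{"type":"number"},"grip_force":{"type":"number"}},"required":["series"]}

```bash
mkdir -p pics; python3 - <<'E'
from rig import manip, snapshot, get_calibration
import cv2
for n in("scene","top"):
    cv2.imwrite(f"pics/{n}0.png",snapshot(n))
    c=get_calibration(n); print(n,c)
o=manip.get_obs(); print(o["time"],o["eef_pos"],o["tcp_rot"],o["contact_force"],o["opening"],manip.tip_extent)
E
```

```text
scene {'camera_matrix': array([[475.22552975,   0.        , 323.02644456],
       [  0.        , 475.22552975, 200.65639639],
       [  0.        ,   0.        ,   1.        ]]), 'R': array([[ 0.57285075,  0.81965903,  0.00104211],
       [ 0.69974739, -0.48838293, -0.52137866],
       [-0.42684378,  0.29940138, -0.85332479]]), 't': array([-0.421021  , -0.28579871,  1.47528619])}
top {'camera_matrix': array([[370.31806834,   0.        , 320.57611387],
       [  0.        , 370.31806834, 200.66388637],
       [  0.        ,   0.        ,   1.        ]]), 'R': array([[ 0.10260087, -0.99470601,  0.00574501],
       [-0.97379021, -0.10161872, -0.20348529],
       [ 0.20299184,  0.01528333, -0.97906115]]), 't': array([0.07278752, 0.60265765, 0.92162544])}
0.1 [0.15696748 0.55268442 0.24150177] [[-9.61932416e-01  2.73286634e-01 -6.65003914e-04]
 [ 2.73287362e-01  9.61931158e-01 -1.57032803e-03]
 [ 2.10538324e-04 -1.69228660e-03 -9.99998546e-01]] [ 1.05264165 -0.38831687 -0.40116628] 0.08563990910975015 0.011
```

View pics/scene0.png

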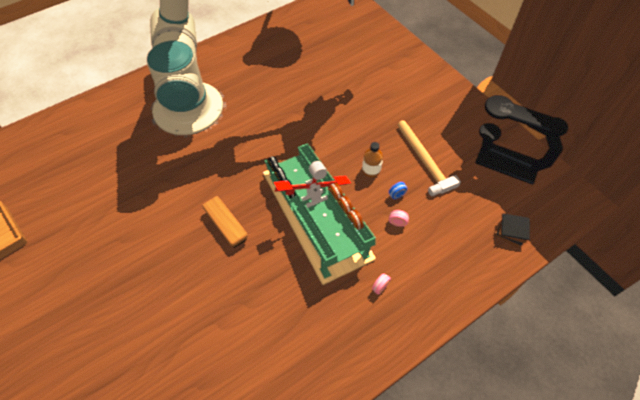

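View pics/top0.png

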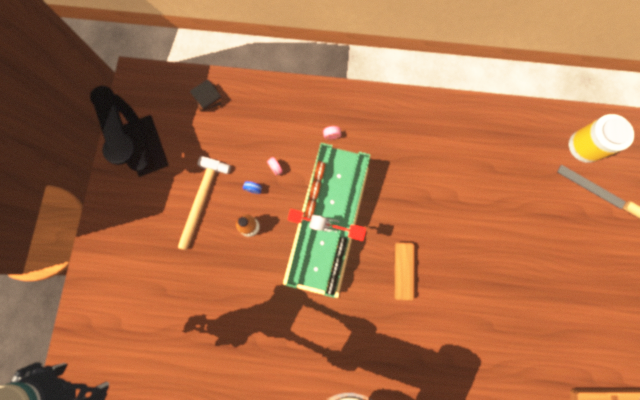

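The scene view shows the red pads at (284,187) and (342,181). The top view shows them at (357,233) on the right and (296,216) on the left. The brown tins are at top (316,190) and the black ones at (337,265). The look-alikes are the pink and blue discs at top (332,132), (275,165) and (252,187), all off the rack. The raised right pad, on the black side with its shadow well clear of it, is the one to press.

```bash
cat > h.py <<'E'
from rig import manip, snapshot, get_calibration
import cv2, numpy as np
def ray(n,uv):
    c=get_calibration(n); R,t=c["R"],c["t"]
    d=R.T@np.linalg.inv(c["camera_matrix"])@np.array([*uv,1.]); return -R.T@t,d/np.linalg.norm(d)
def onz(n,uv,z):
    o,d=ray(n,uv); return o+d*(z-o[2])/d[2]
def tri(a,b):
    (o1,d1),(o2,d2)=ray("scene",a),ray("top",b)
    s=np.linalg.lstsq(np.c_[d1,-d2],o2-o1,rcond=None)[0]
    p,q=o1+s[0]*d1,o2+s[1]*d2; return (p+q)/2,np.linalg.norm(p-q)
def red(im):
    h=cv2.cvtColor(im,cv2.COLOR_BGR2HSV)
    return (((h[...,0]<5)|(h[...,0]>175))&(h[...,1]>200)&(h[...,2]>110)).astype(np.uint8)
def blobs(im,k=3,a=25):
    m=cv2.morphologyEx(red(im),cv2.MORPH_OPEN,np.ones((k,k)))
    n,_,s,c=cv2.connectedComponentsWithStats(m)
    return [(c[i].round(1),s[i]) for i in range(1,n) if s[i][4]>a]
E
python3 - <<'E'
from h import *
for n in("scene","top"):
    im=cv2.imread(f"pics/{n}0.png")
    for k in(3,7):
        print(n,k,[(b[0].tolist(),b[1].tolist()) for b in blobs(im,k)])
im=cv2.imread("pics/top0.png")[130:310,260:420]; b=cv2.imread("pics/scene0.png")[135:290,200:400]
cv2.imwrite("pics/crop.png",np.hstack([cv2.resize(im,(400,450)),cv2.resize(b,(400,450))]))
for z in(.162,):print("R",onz("top",(357.5,233),z),onz("scene",(284.5,187),z))
print("L",onz("top",(296,216),.097),onz("scene",(342,181),.097))
print(tri((284.5,187),(357.5,233)),tri((342,181),(296,216)))
E
```

```text
scene 3 [([325.2, 183.6], [321, 182, 9, 4, 31]), ([290.8, 189.6], [287, 186, 9, 8, 48])]
scene 7 []
top 3 []
top 7 []
R [0.50329698 0.03923872 0.162     ] [0.5128187 0.043173  0.162    ]
L [0.53864858 0.19193878 0.097     ] [0.54344083 0.19307139 0.097     ]
(array([0.50620539, 0.04202056, 0.15407148]), np.float64(0.007987425255883685)) (array([0.54019567, 0.19374453, 0.09190669]), np.float64(0.0031534460000136304))
```

View pics/crop.png

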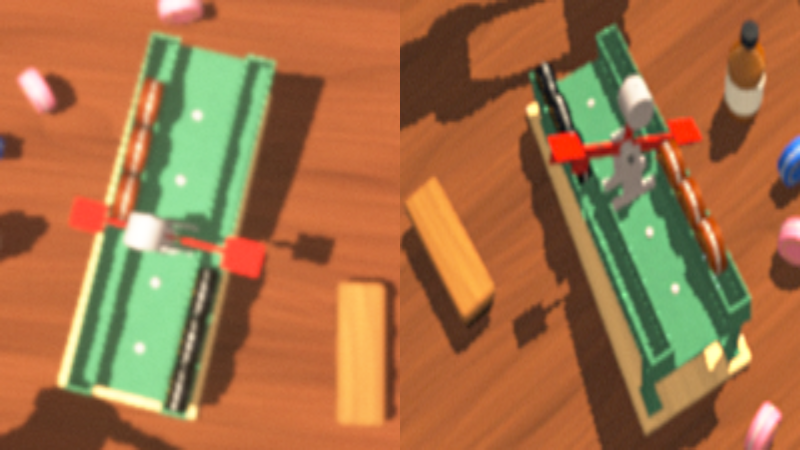

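The crop confirms it: top (357.6,232.8) is the red press pad on the black side, beside the white tumbler. With the given heights, the pads come out at R≈(0.508,0.041,0.162) and L≈(0.541,0.192,0.097). They are 155 mm apart against an expected 157 mm. That puts the pivot at about (0.523,0.112) and rack y at about (0.22,0.975). I'll press near the outer half of the right pad with the fingers shut and the hand leaning outward, which keeps the body clear of the tumbler.

>>> carry_out(series=[[[0.02,-0.03,0.02,0,0,0],[0.045,-0.068,0.03,0,0,0],[0.07,-0.106,0.03,0,0,0],[0.095,-0.144,0.03,0,0,0],[0.12,-0.18,0.03,0,0,0]]], hand=0)

```text
time: 0.6
eef_pos: [0.2773, 0.3709, 0.2713]
tcp_rot: [[-0.962, 0.273, -0.001], [0.273, 0.962, -0.002], [0.0, -0.002, -1.0]]
contact_force: [0.7, 0.2, 1.0]
opening: 0.0124
```

>>> carry_out(series=[[[0.025,-0.038,0,0.05,-0.01,0],[0.05,-0.076,0,0.1,-0.022,0],[0.075,-0.114,0,0.15,-0.034,0],[0.1,-0.15,0,0.195,-0.045,0],[0.125,-0.187,0,0.195,-0.045,0]]])

```text
time: 1.1
eef_pos: [0.402, 0.1814, 0.2711]
tcp_rot: [[-0.962, 0.27, 0.044], [0.273, 0.942, 0.192], [0.01, 0.197, -0.98]]
contact_force: [1.6, 1.1, -0.3]
opening: 0.0
```

>>> carry_out(series=[[[0.025,-0.038,0,0,0,0],[0.05,-0.076,0,0,0,0],[0.075,-0.114,0,0,0,0],[0.1,-0.152,-0.01,0,0,0],[0.102,-0.155,-0.036,0,0,0]]])

```text
time: 1.6
eef_pos: [0.5091, 0.0214, 0.236]
tcp_rot: [[-0.96, 0.273, 0.052], [0.278, 0.942, 0.189], [0.002, 0.196, -0.981]]
contact_force: [0.0, 0.2, -0.8]
opening: 0.0
```

```bash
python3 - <<'E'
from h import *
o=manip.get_obs(); print(o["eef_pos"],o["contact_force"])
P=o["eef_pos"]; T=np.array(o["tcp_rot"]); w=snapshot("wrist"); s=snapshot("scene"); c=get_calibration("wrist")
# project expected pad corners & tip into the wrist and scene pictures
H=np.array(c["hand_eye"]); K=c["camera_matrix"]
def pw(X):
    q=np.linalg.inv(H)@np.r_[T.T@(X-P),1]; q=K@q[:3]; return q[:2]/q[2]
piv=np.array([.523,.112,0]); y=np.array([.22,.975,0])
for nm,X in dict(padR=piv-.074*y+[0,0,.162],padL=piv+.083*y+[0,0,.097],tip=P+T[:,2]*.011).items():
    C=get_calibration("scene"); q=C["camera_matrix"]@(C["R"]@X+C["t"])
    print(nm,X.round(3),"wrist",pw(X).round(),"scene",(q[:2]/q[2]).round())
cv2.imwrite("pics/near.png",np.vstack([cv2.resize(w,(480,300)),cv2.resize(s[130:255,200:400],(480,300))]))
E
```

```text
[0.50908204 0.02138925 0.23598795] [ 0.01818469  0.24585924 -0.83763264]
padR [0.507 0.04  0.162] wrist [319. 199.] scene [282. 186.]
padL [0.541 0.193 0.097] wrist [456. 166.] scene [341. 180.]
tip [0.51  0.023 0.225] wrist [315. 247.] scene [274. 175.]
```

View pics/near.png

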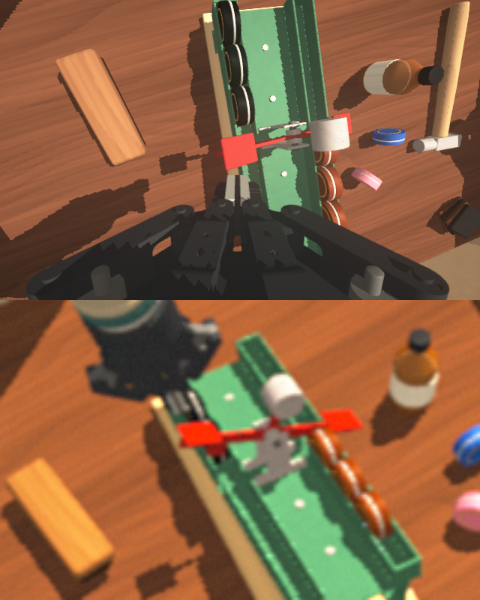

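The wrist view shows the raised right pad at full-resolution (317,203), where (319,199) was predicted. The left pad is at (457,167) against a predicted (456,166), so the estimate holds. The tip is 7 mm too far to the rear, so I'll correct that while coming down to about 12 mm over the pad.

>>> carry_out(series=[[[-0.006,0.006,-0.01,0,0,0],[-0.006,0.006,-0.022,0,0,0],[-0.006,0.006,-0.034,0,0,0],[-0.006,0.006,-0.045,0,0,0],[-0.006,0.006,-0.045,0,0,0]]])

```text
time: 2.2
eef_pos: [0.4952, 0.0318, 0.1852]
tcp_rot: [[-0.961, 0.274, 0.034], [0.275, 0.942, 0.194], [0.021, 0.196, -0.98]]
contact_force: [-0.1, -0.7, -0.8]
opening: -0.0
```

>>> carry_out(series=[[[0,0,-0.003,0,0,0],[0,0,-0.006,0,0,0],[0,0,-0.009,0,0,0],[0,0,-0.012,0,0,0],[0,0,-0.015,0,0,0]]])

```text
time: 2.7
eef_pos: [0.4955, 0.0317, 0.1703]
tcp_rot: [[-0.961, 0.274, 0.035], [0.275, 0.942, 0.194], [0.02, 0.196, -0.98]]
contact_force: [1.4, -0.8, 0.6]
opening: -0.0004
```

```bash
python3 - <<'E'
from h import *
w=snapshot("wrist"); s=snapshot("scene");o=manip.get_obs(); print(o["eef_pos"],o["contact_force"])
cv2.imwrite("pics/touch.png",np.hstack([cv2.resize(w[60:340,200:520],(457,400)),cv2.resize(s[150:230,250:370],(343,400))]))
E
```

```text
[0.49505087 0.03187755 0.169853  ] [-0.39332241  0.26842179 -0.29367896]
```

View pics/touch.png

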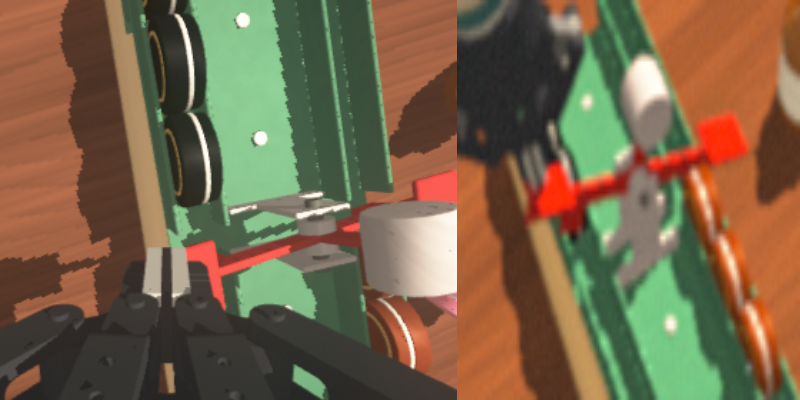

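The close view shows the fingertips at (165,255), over the outer part of the red pad and towards its front edge. The gate is still tipped left and the tumbler stands at (410,245), well clear. I'll lift slightly, shift 8 mm to the rear, then press slowly.

>>> carry_out(series=[[[0,0,0.008,0,0,0],[0.004,-0.001,0.008,0,0,0],[0.008,-0.002,0.008,0,0,0],[0.008,-0.002,0.004,0,0,0],[0.008,-0.002,0.0,0,0,0]]])

```text
time: 3.3
eef_pos: [0.5033, 0.0298, 0.1696]
tcp_rot: [[-0.961, 0.274, 0.034], [0.275, 0.942, 0.194], [0.022, 0.196, -0.98]]
contact_force: [1.1, -0.2, -0.2]
opening: -0.0
```

>>> carry_out(series=[[[0,0,-0.003,0,0,0],[0,0,-0.006,0,0,0],[0,0,-0.009,0,0,0],[0,0,-0.012,0,0,0],[0,0,-0.015,0,0,0]]])

```text
time: 3.8
eef_pos: [0.5032, 0.0298, 0.1543]
tcp_rot: [[-0.961, 0.274, 0.033], [0.275, 0.942, 0.194], [0.022, 0.196, -0.98]]
contact_force: [-0.4, 0.3, 1.4]
opening: 0.0002
```

```bash
python3 - <<'E'
from h import *
o=manip.get_obs(); print(o["eef_pos"],o["contact_force"])
w=snapshot("wrist"); s=snapshot("scene")
cv2.imwrite("pics/press.png",np.hstack([cv2.resize(w[60:340,200:520],(457,400)),cv2.resize(s[150:230,250:370],(343,400))]))
E
```

```text
[0.50320164 0.02980774 0.15428728] [-0.39548072  0.29975776  1.37318856]
```

View pics/press.png

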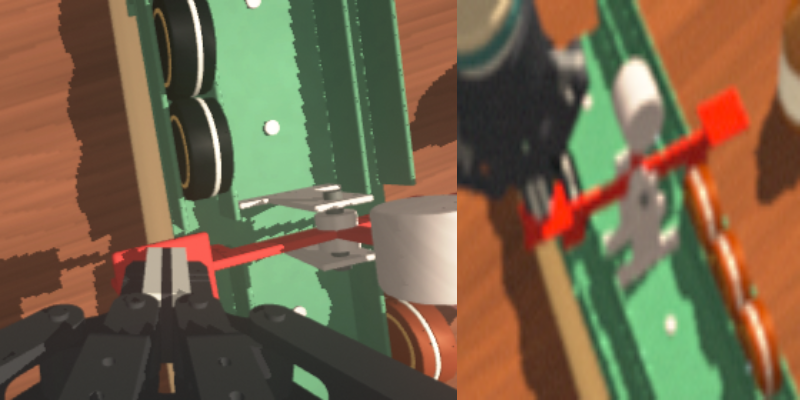

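The fingertips at (168,260) now sit on the middle of the pad, and the gate is rocking: the left pad has risen and the tumbler is closer to upright. I'll keep pressing at the same slow pace.

>>> carry_out(series=[[[0,0,-0.003,0,0,0],[0,0,-0.006,0,0,0],[0,0,-0.009,0,0,0],[0,0,-0.012,0,0,0],[0,0,-0.015,0,0,0]]])

```text
time: 4.4
eef_pos: [0.5028, 0.0299, 0.1387]
tcp_rot: [[-0.961, 0.274, 0.032], [0.275, 0.941, 0.195], [0.023, 0.196, -0.98]]
contact_force: [-0.3, 0.4, 0.0]
opening: 0.0003
```

>>> carry_out(series=[[[0,0,-0.003,0,0,0],[0,0,-0.006,0,0,0],[0,0,-0.009,0,0,0],[0,0,-0.012,0,0,0],[0,0,-0.015,0,0,0]]])

```text
time: 4.9
eef_pos: [0.5027, 0.0299, 0.1235]
tcp_rot: [[-0.961, 0.274, 0.032], [0.275, 0.942, 0.195], [0.023, 0.196, -0.98]]
contact_force: [0.6, -0.9, -0.1]
opening: -0.0001
```

```bash
python3 - <<'E'
from h import *
o=manip.get_obs(); print(o["eef_pos"],o["contact_force"])
w=snapshot("wrist"); s=snapshot("scene")
cv2.imwrite("pics/press2.png",np.hstack([cv2.resize(w[60:340,200:520],(457,400)),cv2.resize(s[150:230,250:370],(343,400))]))
E
```

```text
[0.50274272 0.02994876 0.12346043] [ 0.57309052 -0.85657889 -0.08979814]
```

View pics/press2.png

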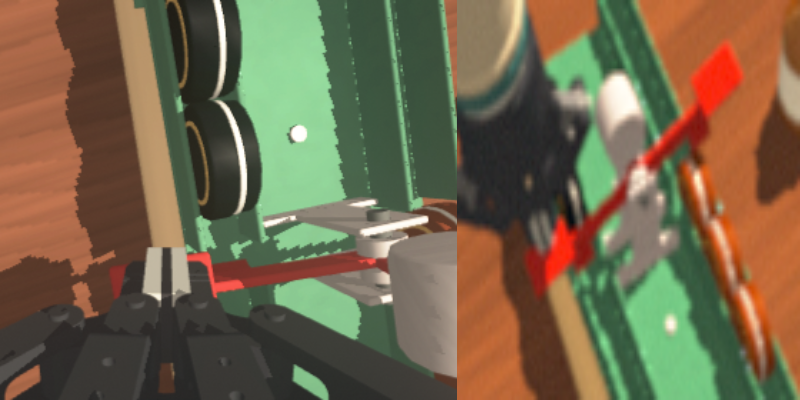

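The gate is past its balance point: the left pad is high at scene-crop (718,78), the tumbler leans right and the tins are starting to pass. I'll withdraw up and outward.

>>> carry_out(series=[[[0,-0.003,0.012,0,0,0],[0,-0.008,0.03,0,0,0],[-0.002,-0.016,0.06,0,0,0],[-0.004,-0.028,0.1,0,0,0],[-0.006,-0.045,0.14,0,0,0]]])

```text
time: 5.5
eef_pos: [0.4958, -0.0148, 0.2645]
tcp_rot: [[-0.961, 0.274, 0.03], [0.274, 0.942, 0.195], [0.025, 0.196, -0.98]]
contact_force: [1.0, 0.6, 0.5]
opening: -0.0001
```

>>> carry_out(series=[[[0,-0.03,0.01,0,0,0],[0,-0.06,0.01,0,0,0],[0,-0.09,0.01,0,0,0],[0,-0.11,0.01,0,0,0],[0,-0.11,0.01,0,0,0]]])

```text
time: 6.0
eef_pos: [0.4961, -0.1273, 0.2743]
tcp_rot: [[-0.96, 0.277, 0.031], [0.277, 0.941, 0.194], [0.024, 0.195, -0.981]]
contact_force: [0.1, 0.5, -1.2]
opening: -0.0
```

>>> carry_out(series=[[[0,0,0,0,0,0],[0,0,0,0,0,0],[0,0,0,0,0,0],[0,0,0,0,0,0],[0,0,0,0,0,0]]])

```text
time: 6.5
eef_pos: [0.4961, -0.1266, 0.2744]
tcp_rot: [[-0.961, 0.276, 0.031], [0.276, 0.941, 0.194], [0.024, 0.195, -0.98]]
contact_force: [0.2, -0.6, -0.3]
opening: 0.0
```

```bash
python3 - <<'E'
from h import *
import time
o=manip.get_obs(); print(o["time"],o["eef_pos"])
for i in range(8): t=snapshot("top")
t=snapshot("top"); s=snapshot("scene"); cv2.imwrite("pics/t_a.png",t)
cv2.imwrite("pics/after.png",np.hstack([cv2.resize(t[130:310,260:420],(400,450)),cv2.resize(s[135:290,200:400],(400,450))]))
E
```

```text
6.5 [ 0.49606899 -0.12663398  0.2743529 ]
```

View pics/after.png

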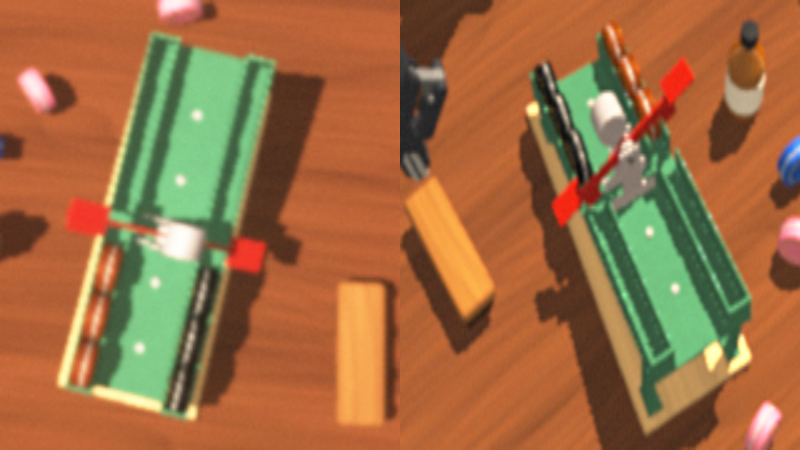

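All three brown tins are at the front, in the top crop from (108,270) to (85,360). The gate is tipped right, and the black tins, brush and bottle look unmoved. I'll let everything settle, do one numeric check that it is still, and hand in.

>>> carry_out(series=[[[0,0,0,0,0,0],[0,0,0,0,0,0],[0,0,0,0,0,0],[0,0,0,0,0,0],[0,0,0,0,0,0]]])

```text
time: 7.5
eef_pos: [0.4961, -0.1273, 0.2742]
tcp_rot: [[-0.96, 0.277, 0.031], [0.277, 0.941, 0.194], [0.025, 0.195, -0.98]]
contact_force: [-0.1, 0.3, 0.8]
opening: -0.0002
```

>>> carry_out(series=[[[0,0,0,0,0,0],[0,0,0,0,0,0],[0,0,0,0,0,0],[0,0,0,0,0,0],[0,0,0,0,0,0]]])

```text
time: 8.0
eef_pos: [0.4961, -0.1273, 0.2742]
tcp_rot: [[-0.96, 0.277, 0.031], [0.277, 0.941, 0.194], [0.025, 0.195, -0.98]]
contact_force: [-0.7, -0.0, -0.1]
opening: 0.0001
```

```bash
python3 - <<'E'
from h import *
a=cv2.imread("pics/t_a.png"); z=cv2.imread("pics/top0.png"); t=snapshot("top")
d=lambda p,q,r: int((cv2.absdiff(p,q).max(2)[r]>40).sum())
print("rack change since last",d(a,t,np.s_[130:310,270:380]))
for n,r in dict(black=np.s_[238:300,328:345],brush=np.s_[235:305,390:420],bottle=np.s_[205:245,230:262],hammer=np.s_[150:255,170:235]).items(): print(n,"changed px vs start",d(z,t,r))
piv=np.array([.523,.112]);X=np.array([.975,-.22]);Y=np.array([.22,.975])
for u,v in((108,270),(97,315),(85,360)):
    p=onz("top",(260+u/2.5,130+v/2.5),.085)[:2]-piv; print("brown rack xy",(p@X-.010).round(3),(p@Y).round(3))
E
```

```text
rack change since last 0
black changed px vs start 0
brush changed px vs start 0
bottle changed px vs start 0
hammer changed px vs start 0
brown rack xy -0.058 0.047
brown rack xy -0.104 0.042
brown rack xy -0.15 0.039
```

```bash
python3 -c "
from rig import manip
print(manip.hand_in())"
```

```text
the job is handed in; nothing more can be done
None
```

I pressed the raised right pad of the red gate down slowly with the shut fingertips until it tipped over. I then withdrew the hand clear of the rack and handed the job in at about 8 s; no verdict was reported.

**Gate and tins:** In the last view I looked at, the gate rests tipped to the right and all three brown tins are in the front part of the left chute. They sit at about x = -58, -104 and -150 mm and y = 47, 42 and 39 mm in the rack frame.

**Stillness and bystanders:** A later picture showed no change at the rack, so the tins and gate looked still. The black tins, brush, bottle and hammer showed no changed pixels since the start.

**Less certain points:**
- **Tin positions:** I read them by eye from pixels, good to roughly 5–10 mm. The front tin's y of 39 mm reads close to the 38 mm limit. The walls should hold it nearer 50 mm, but I did not measure that more closely.
- **Press force:** The readings stayed within about 1.5 N, close to the noise, so I confirmed that the finger was rocking the gate from the pictures rather than from the force sensor.
- **First touch:** The first descent landed about 9 mm forward of the pad's middle because the arm was still settling. I corrected this before the gate rocked.

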